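# Make up the toast caddy and the coffee caddy from the stock

### The job

Make up the two wooden caddies for service from the mixed stock standing between them (not from the things at the back under the shelf). The caddy with two equal cells gets the tan screw-lid jar and the pepper mill, one in each cell, either way round; the caddy with three cells gets the coffee tamper in its longest cell and the two spice jars in the two shorter cells, either way round. Stand everything upright on the caddy floor, and leave the purple canister and the kitchen timer where they are.

Things in the scene. Friction and masses are not known exactly. Their poses are not given: they have to be found in the camera images.
- toast_caddy: Low open caddy of pale wood with two equal square cells in a row, 191 x 98 mm outside, 36 mm high; fixed to the counter. Walls 5 mm, floor 6 mm thick. Origin at the centre of its underside, x along the row of cells, y across, z up. Cells 88 x 88 mm inside, centred at x = -46.5 and +46.5 mm, y = 0; the divider is 32 mm high.
- coffee_caddy: Low open pale-wood caddy, three cells in a row, one longer, 246 x 92 mm, 36 mm high; fixed. Walls 5 mm, floor 6 mm thick, dividers 32 mm high. Origin at the centre of its underside, x along the row, y across, z up. Cells 82 mm wide in y, centred at y = 0; the longest is 82 mm long in x, centred at x = -77 mm; the shorter two 72 mm long, centred at x = +5 and +82 mm.
- nut_butter: Tan plastic jar with a ribbed screw lid (fixed), 90 mm tall; round body 68 mm in diameter up to 72 mm height, lid 62 mm in diameter; 0.4 kg. Origin at the centre of its underside, z up along its axis.
- pepper_mill: Turned wooden pepper mill, 170 mm tall, with a waist and a ball head; at most 58 mm in diameter; the ball head, from 123 to 159 mm height, is 49 mm in diameter and good to grip (its small top button ends at 170 mm); 0.18 kg. Origin at the centre of its underside, z up along its axis.
- tamper: Coffee tamper standing on its foot, 95 mm tall: pale steel foot 58 mm in diameter and 22 mm thick, a neck, and a black round handle from 34 to 95 mm height, up to 36 mm in diameter; 0.38 kg. Origin at the centre of its underside, z up along its axis.
- cocoa_shaker: Spice jar: clear round jar with a white cap (fixed), 44 mm in diameter, 109 mm tall, cap from 88 mm up; 0.11 kg. Origin at the centre of its underside, z up along its axis.
- cinnamon: Spice jar: squat clear jar with a red cap (fixed), 47 mm across, 97 mm tall, cap from 76 mm up; 0.11 kg. Origin at the centre of its underside, z up along its axis.
- canister_sugar: Purple round canister with a knobbed lid (fixed), 77 mm in diameter, 100 mm tall; belongs to no caddy and stays where it is. Origin at the centre of its underside, z up along its axis.
- timer: Round white kitchen timer with a red dial (fixed), 66 mm in diameter, 45 mm tall; belongs to no caddy and stays where it is. Origin at the centre of its underside, z up along its axis.
There are look-alikes about, which are no part of the job. What is shaped like the cinnamon but green or orange is not meant.

How it is judged:
By the outcome, as a careful person would: the job done as asked, in the order asked, and still so for the second after the job is handed in, with the robot touching nothing.
It also fails if it takes over 128 s, if anything falls off the work surface, if the arm or the gripper's body presses on something with over 40 N, if the wrist force passes 120 N, or if a joint passes its speed limit or range.

### The arm

A 6-joint arm with a two-finger parallel gripper is mounted at the origin on a cart in front of the work surface, level with it; the furniture and walls round the work are solid. World frame = base frame: x ahead of the robot, y to its left, z up, the work surface at z = 0. Lengths are in m, angles in degrees, forces in N, time in s.
With the tool pointing down it reaches from about 0.325 to 0.9 m from the base axis. Payload 6.1 kg.
Tool frame: the origin (TCP) lies at the very end of the fingers, on their centre line; the grasp point (between the pads) lies 19 mm behind it; z points along the fingers, y is the line along which they close (so a half turn about z gives the same grasp; the last joint's range is limited). The gripper opens to 87 mm and grips with 3 to 60 N. Pads are 19 mm wide; open, the fingers measure 117 mm over their backs; the gripper's body (75 mm by 190 mm) begins 51 mm behind the grasp point.
Start: joints at [-73.001, 12.628, 87.462, -0, 79.91, -7.225], TCP at [0.256, -0.57, 0.223] pointing down, gripper open.
Joint ranges: [-170.65, 170.65], [-52.31, 119.04], [5.05, 147.46], [-71.25, 251.25], [11.57, 151.72], [-153.62, 153.62]. Speed limits (degrees/s): [147.25, 147.25, 172.46, 180, 180, 180].

### API

Orientations are given as a 3x3 rotation matrix whose columns are the frame's x, y, z axes.
In Python, from cell import arm, camera, job, finder gives the robot as it stands. The module is installed in compiled form; this text tells all that it offers.
- The arm moves only by the tool send_rows, never from a script. Its argument "commands" is one flat list of numbers, 6 for each row, row after row: the shift along the tool's x, y, z scaled (see below), then the turn, a rotation vector about the tool's x, y, z scaled (see below). In form: [x, y, z, rx, ry, rz, x, y, z, rx, ry, rz, ...]. A call has 1 to 20 rows; each row is the pose to reach, as a shift and turn from the pose commanded when the call began, along the tool's axes at that moment; what a row does not reach only later rows make up. The controller multiplies each number of a shift by 20 cm and each number of a turn by 90 degrees. A row lasts 1/12 s, in which the tool goes at most 41.7 mm and 7.16 degrees, less where a joint would pass 70% of its speed; a pose out of reach is approached as far as the arm can. A call with a number of a shift or a turn outside -1 to 1 is refused whole. A call with a gripper value outside its range is refused whole. "gripper" is the opening, from -1 (shut) to 1 (fully open), set as the call begins (left out, the last holds). The fingers move at their own pace and stop on an object; the grip force is fixed at half the most. Time passes only in rows, so rows that repeat a pose let the fingers close. It gives the time, the measured TCP pose, the force, the opening and the grip force at its end, in the units of the state.
- arm.read_state(): the state, without advancing time (a new reading comes with each control period).
- camera(name): name is "scene" or "top"; returns a dict with "frame" (480x640x3 uint8, red, green, blue), "range_z" (480x640 float32, m along the optical axis (not along the pixel's ray), 0 where there is no reading), "vertical_fov" (degrees; the focal length in pixels is half the picture's height over the tangent of half this angle, whatever the lens; pixels are square), "cx", "cy" (the principal point, pixels), "distortion" ([k1, k2, p1, p2, k3] as OpenCV has them; the pictures are not rectified), "xyz" and "attitude" of the camera in the world. Camera axes: x right, y down, z forward; pixel columns grow to the right and rows downward; lengths in m; the calibration is good to about 2 mm. A picture is of the moment at which its call begins.
- job.job_done(): hands the job in; it is judged then, once.
Trained networks look in a picture, given as the dict that the camera call returned (one of the last four; its "shot" number tells which), for a name from the list of things; names that differ only in an ending like _2 or _b are one class to them, and where a whole thing is asked for, a point or a joint stands for the part that bears it (a point fixed in the world has none). Each returns a list of dicts, best first, with "p" (0 to 1); they miss things now and then, are a little off and sometimes report something else, mostly with a low value. They report only what shows in the picture. A call takes as long as a camera call. They do not tell look-alikes from the thing itself.
- finder.silhouettes(name, picture): "region" (480x640 bool, what is visible of it) and "extent" ([left, top, right, bottom] in pixels, round what is visible of it).
- finder.landmark_of(name, picture): "point" ([row, column] in pixels: a listed point, or the origin of a listed thing).
The state is a dict: "time": time; "joint_pos": joint angles; "dq": joint speeds; "effort": joint torques, N m; "tcp_pos": TCP position; "eef_rot": TCP orientation; "wrist_force": force on the tool from outside, world axes, zero at the start; "ft_torque": the same for the moment, N m; "opening": opening from 0.0 (shut) to 1.0 (fully open); "grasp_force": force on a finger pad.
Only numpy, scipy, OpenCV 4.12 (cv2) and the standard library are available. Lean on these libraries where they do the work, as an engineer would, in place of code of your own. Each camera call takes 0.05 s, during which the arm holds its last target. There are 200 camera calls.

## Working session

There is one attempt and no reset: what is moved stays moved. The work goes in short steps, Python scripts to look and compute and a tool call to move; the robot and the scene stay as the last step left them, time stands still between calls to the robot, and variables do not carry over. Pictures are saved under pics/ and viewed, at most 14 in all, crops included, and the job is handed in when it is done.

Besides the shell and the picture viewer there is one more tool, called after ">>>" in YAML: its name, and indented under it one key for each argument. send_rows: Moves the arm, as the interface text tells. Its arguments: {"type":"object","properties":{"commands":{"type":"array","items":{"type":"number","minimum":-1,"maximum":1}},"gripper":{"type":"number"}},"required":["commands"]}

```bash
mkdir -p pics; python3 - <<'E'
from cell import arm,camera,job,finder
import cv2
s=arm.read_state();print(s)
for n in("scene","top"):
    p=camera(n);cv2.imwrite(f"pics/{n}0.png",p["frame"][:,:,::-1])
    print(n,{k:v for k,v in p.items() if k not in("frame","range_z")})
E
```

```text
{'time': 0.0, 'joint_pos': array([-7.29996975e+01,  1.26761237e+01,  8.75258772e+01, -7.28624739e-04,
        7.99116023e+01, -7.22323795e+00]), 'dq': array([-0.13404867, -0.06696049,  0.01536004,  0.08240882, -0.01488661,
       -0.06024509]), 'effort': array([-7.65298046e-05, -4.94611251e+01, -3.87375998e+01,  6.98509044e-02,
        5.72629937e-02, -1.32426048e-04]), 'tcp_pos': array([ 0.25625992, -0.56935605,  0.2214267 ]), 'eef_rot': array([[ 9.11950770e-01,  4.10299212e-01, -5.91682627e-04],
       [ 4.10299570e-01, -9.11948837e-01,  1.89244770e-03],
       [ 2.36885518e-04, -1.96858627e-03, -9.99998034e-01]]), 'wrist_force': array([0.56271459, 0.00611313, 0.50112887]), 'ft_torque': array([-0.01970196, -0.01839467,  0.0072616 ]), 'grasp_force': 0.0, 'opening': 0.9998315905923717}
scene {'vertical_fov': 43.106098794866995, 'cx': 318.41807378059457, 'cy': 246.8555572095748, 'distortion': array([-0.04179734,  0.        ,  0.        ,  0.        ,  0.        ]), 'xyz': array([-0.49873086,  0.62757142,  1.23103574]), 'attitude': array([[-0.483147  , -0.63541672,  0.60234091],
       [-0.87541582,  0.3621429 , -0.3201557 ],
       [-0.0147012 , -0.68198102, -0.7312221 ]]), 'shot': 1}
top {'vertical_fov': 57.30334184307441, 'cx': 317.87795342561316, 'cy': 248.58774367439088, 'distortion': array([-0.04429625,  0.        ,  0.        ,  0.        ,  0.        ]), 'xyz': array([0.42613038, 0.11170875, 1.19324048]), 'attitude': array([[ 0.0068539 , -0.99782638,  0.06554031],
       [-0.99992176, -0.00752464, -0.00999263],
       [ 0.01046408, -0.06546669, -0.99779989]]), 'shot': 2}
```

View pics/scene0.png

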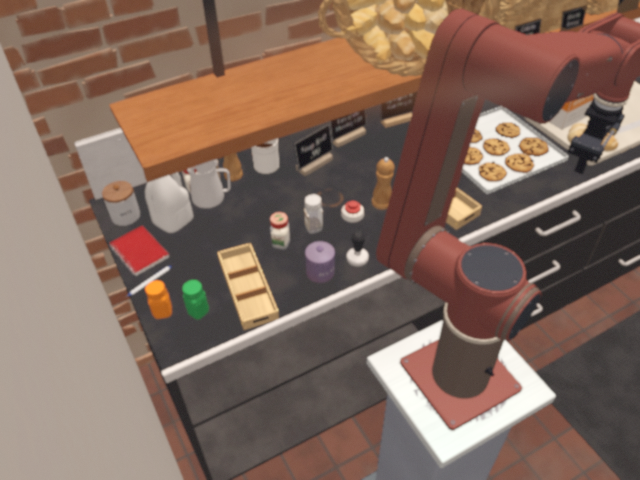

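View pics/top0.png

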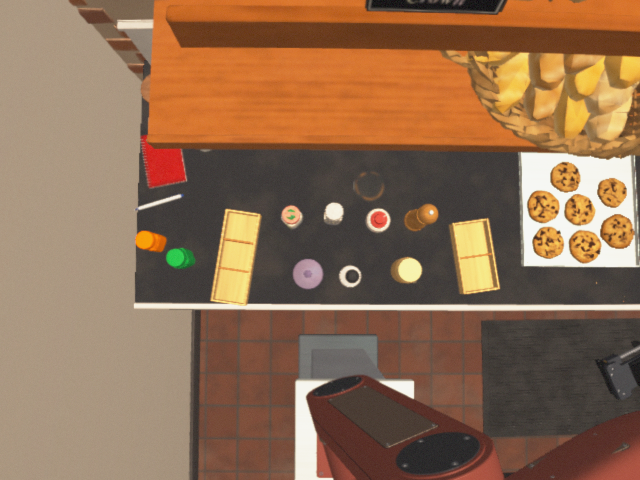

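The top view shows the caddies at (236,257), three cells, and (475,257), two cells. The stock is the red-cap jar (291,217), white-cap jar (334,213), timer (378,219), mill (428,213), tan jar (407,270), tamper (350,276) and canister (308,273). The green (180,258) and orange (151,241) jars are the look-alikes; I will confirm the red-cap jar in a crop.

```bash
cat > h.py <<'E'
from cell import arm,camera,job,finder
import cv2,numpy as np
def cloud(p):
    h,w=p["range_z"].shape;f=h/2/np.tan(np.radians(p["vertical_fov"]/2))
    K=np.array([[f,0,p["cx"]],[0,f,p["cy"]],[0,0,1]])
    u,v=np.meshgrid(np.arange(w),np.arange(h))
    n=cv2.undistortPoints(np.stack([u,v],-1).reshape(-1,1,2).astype(np.float32),K,p["distortion"]).reshape(h,w,2)
    z=p["range_z"][...,None]
    c=np.concatenate([n*z,z],-1)
    W=c@p["attitude"].T+p["xyz"]; W[p["range_z"]==0]=np.nan
    return W
def top_fit(W,m):
    q=W[m];q=q[np.isfinite(q).all(1)];q=q[q[:,2]>0.01]
    if len(q)<5:return None
    zt=np.percentile(q[:,2],97); t=q[q[:,2]>zt-.008]
    (c,r)=cv2.minEnclosingCircle(t[:,:2].astype(np.float32))
    return np.round(np.r_[c,r,zt,np.median(q[:,:2],0)],4),len(q)
E
cat > m1.py <<'E'
from h import *
p=camera("top");W=cloud(p);np.save("W.npy",W);np.save("F.npy",p["frame"])
s=camera("scene");Ws=cloud(s)
for n in["nut_butter","pepper_mill","tamper","cocoa_shaker","cinnamon","canister_sugar","timer","toast_caddy","coffee_caddy"]:
  for nm,pp,w in(("top",p,W),("scene",s,Ws)):
    for d in finder.silhouettes(n,pp)[:4]:
        if d["p"]>.2: print(n,nm,round(d["p"],2),np.round(d["extent"]),top_fit(w,d["region"]))
im=cv2.resize(p["frame"][190:320,130:520,::-1],None,fx=2,fy=2,interpolation=cv2.INTER_CUBIC)
im2=cv2.resize(s["frame"][170:330,130:400,::-1],None,fx=2.88,fy=2.0,interpolation=cv2.INTER_CUBIC)
cv2.imwrite("pics/c1.png",np.vstack([im,cv2.resize(im2,(780,330))]))
for n in("toast","coffee"):
    for d in finder.silhouettes(n+"_caddy",p)[:1]:
        k=cv2.dilate(d["region"].astype(np.uint8),np.ones((5,5)))>0
        q=W[k];q=q[(q[:,2]>.024)&(q[:,2]<.045)]
        print(n,cv2.minAreaRect(q[:,:2].astype(np.float32)),np.percentile(q[:,2],[5,50,95]),len(q))
for n in("F",):
    print("surface z",np.nanmedian(W[285:300,270:285,2]))
E
python3 m1.py
```

```text
nut_butter top 0.71 [386. 256. 423. 284.] (array([ 0.4472, -0.1301,  0.0301,  0.0941,  0.4463, -0.1214]), 647)
nut_butter scene 0.51 [448. 191. 481. 231.] (array([ 0.3245, -0.1975,  0.2349,  0.0389,  0.4072, -0.3547]), 436)
pepper_mill top 0.59 [404. 202. 439. 229.] (array([ 0.582 , -0.163 ,  0.0186,  0.1629,  0.5778, -0.1523]), 621)
pepper_mill scene 0.65 [372. 153. 397. 212.] (array([ 0.3892, -0.0361,  0.2413,  0.1588,  0.5655, -0.1504]), 732)
tamper top 0.75 [339. 266. 361. 287.] (array([0.4313, 0.0149, 0.0171, 0.0961, 0.4303, 0.0197]), 346)
tamper top 0.66 [291. 260. 324. 286.] (array([0.4332, 0.1363, 0.0269, 0.0972, 0.4369, 0.1274]), 683)
tamper scene 0.82 [347. 229. 366. 267.] (array([0.4271, 0.0177, 0.0168, 0.0953, 0.4202, 0.0223]), 427)
cocoa_shaker top 0.91 [319. 204. 344. 224.] (array([0.5917, 0.0624, 0.0217, 0.1123, 0.5858, 0.0638]), 340)
cocoa_shaker top 0.45 [390. 257. 419. 281.] (array([ 0.4469, -0.1296,  0.03  ,  0.0941,  0.4465, -0.1213]), 600)
cocoa_shaker scene 0.76 [308. 194. 324. 234.] (array([0.5865, 0.062 , 0.0243, 0.1106, 0.5734, 0.0707]), 561)
cinnamon top 0.8
[... 1238 characters left out ...]
.0391,  0.4857, -0.324 ]), 1035)
toast_caddy scene 0.65 [446. 196. 480. 228.] (array([ 0.431 , -0.3227,  0.0644,  0.0384,  0.4067, -0.3518]), 401)
coffee_caddy top 0.92 [211. 211. 262. 307.] (array([0.4778, 0.3164, 0.1279, 0.0395, 0.4842, 0.3235]), 1028)
coffee_caddy scene 0.95 [220. 245. 280. 329.] (array([0.4754, 0.318 , 0.132 , 0.0383, 0.4532, 0.321 ]), 1424)
toast ((0.48646682500839233, -0.3210254907608032), (0.1921972632408142, 0.1001909077167511), 9.01819896697998) [0.02624941 0.03437449 0.03912736] 668
coffee ((0.47935742139816284, 0.31866157054901123), (0.0928557738661766, 0.24668721854686737), 82.26994323730469) [0.02600996 0.03468523 0.03934528] 732
surface z 0.00016579944303485306
```

View pics/c1.png

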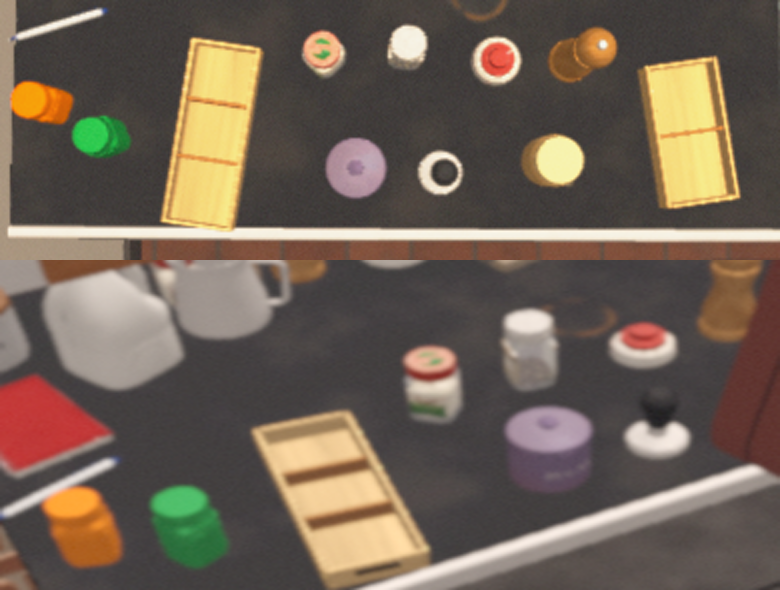

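The crop confirms the red-rimmed cap with a sticker at (291,217) as the cinnamon, since it is the only one of that shape that is neither green nor orange. Next I need the longest cell, the shelf geometry and the mill's axis.

```bash
python3 - <<'E'
from h import *
W=np.load("W.npy");F=np.load("F.npy")
c=np.array([.4794,.3187]);a=np.radians(-7.73);e=np.array([np.cos(a),np.sin(a)]);n=np.array([-e[1],e[0]])
d=W[...,:2]-c;u=d@e;v=d@n
for lo,hi in((-.03,-.01),(-.01,.01),(.01,.03)):
    m=(abs(u)<.09)&(v>lo)&(v<hi)&(W[...,2]<.05)
    for s in(1,-1):
        k=m&(W[...,2]>.017)&(u*s>.01); print(lo,s,np.round(np.median(u[k]),4),k.sum())
        g=F.sum(2)[m&(u*s>.01)];
        k=m&(u*s>.01)&(F.sum(2)<np.percentile(g,12)); print("  dark",np.round(np.median(u[k]),4))
k=(W[...,2]>.25)&(W[...,0]>.5)
q=W[150:200][k[150:200]]
q=W[k];print("shelf x min",np.percentile(q[:,0],[0.1,1,5]),"z at edge",np.nanmedian(W[140:148,200:400,2]),np.nanmedian(W[140:148,200:400,0]))
# mill
m=(abs(W[...,0]-.58)<.06)&(abs(W[...,1]+.16)<.05)&(W[...,2]>.1)
q=W[m];print("mill",len(q));
q=q[(q[:,2]<.158)]
A=np.c_[2*q,np.ones(len(q))];s=np.linalg.lstsq(A,(q**2).sum(1),rcond=None)[0];print(s[:3],np.sqrt(s[3]+(s[:3]**2).sum()), q[:,:2].min(0),q[:,:2].max(0))
E
```

```text
-0.03 1 0.0424 15
  dark 0.0418
-0.03 -1 -0.034 14
  dark -0.0333
-0.01 1 0.0427 17
  dark 0.0426
-0.01 -1 -0.0333 14
  dark -0.0336
0.01 1 0.0433 18
  dark 0.0431
0.01 -1 -0.0333 14
  dark -0.0348
shelf x min [0.50278563 0.52824395 0.63794584] z at edge 0.29897796398815724 0.7040217371818888
mill 372
[ 0.5835143  -0.16530281  0.13211771] 0.027148111764844753 [ 0.55897849 -0.18715403] [ 0.60566392 -0.14015832]
```

```bash
cat > go.py <<'E'
# usage: go.py x,y,z,psi ... : prints a row (scaled) per waypoint and how many rows it needs
import sys
from h import *
s=arm.read_state();R=s["eef_rot"];p=s["tcp_pos"];psi0=np.degrees(np.arctan2(R[1,0],R[0,0]))
print("t",round(s["time"],2),"p",np.round(p,4),"psi",round(psi0,2),"j",np.round(s["joint_pos"],1),"open",round(s["opening"],3))
a=np.radians(psi0);B=np.array([[np.cos(a),np.sin(a),0],[np.sin(a),-np.cos(a),0],[0,0,-1]])
prev=p;pp=psi0
for w in sys.argv[1:]:
    t=np.array(list(map(float,w.split(","))));d=B.T@(t[:3]-p)/.2;r=-(t[3]-psi0)/90
    n=max(np.linalg.norm(t[:3]-prev)/.0417,abs(t[3]-pp)/7.16);prev=t[:3];pp=t[3]
    print(np.round(np.r_[d,0,0,r],3).tolist(),"rows",round(n,1),"" if abs(d).max()<=1 else "SPLIT")
E
python3 go.py 0.35,-0.39,0.22,9 0.4,-0.26,0.22,9
```

```text
t 1.2 p [ 0.2565 -0.57    0.2226] psi 24.22 j [-73.   12.6  87.5   0.   79.9  -7.2] open 1.0
[0.796, -0.629, 0.013, 0.0, 0.0, 0.169] rows 4.9 
[1.29, -1.119, 0.013, 0.0, 0.0, 0.169] rows 3.3 SPLIT
```

>>> send_rows:
  commands: [0.8,-0.63,0.01,0,0,0.169,0.8,-0.63,0.01,0,0,0.169,0.8,-0.63,0.01,0,0,0.169,0.8,-0.63,0.01,0,0,0.169,0.8,-0.63,0.01,0,0,0.169,0.8,-0.63,0.01,0,0,0.169]
  gripper: 1

```text
time: 1.7
tcp_pos: [0.3532, -0.3841, 0.2205]
eef_rot: [[0.987, 0.161, 0.001], [0.161, -0.987, 0.003], [0.002, -0.002, -1.0]]
wrist_force: [-0.0, -0.6, -0.1]
opening: 0.999
grasp_force: 0.0
```

```bash
python3 go.py 0.42,-0.22,0.22,9 0.447,-0.130,0.18,9
```

```text
t 1.7 p [ 0.3532 -0.3841  0.2205] psi 9.28 j [-5.620e+01 -1.400e+00  1.028e+02  1.000e-01  7.870e+01  2.450e+01] open 0.999
[0.462, -0.756, 0.002, 0.0, 0.0, 0.003] rows 4.2 
[0.668, -1.178, 0.202, 0.0, 0.0, 0.003] rows 2.4 SPLIT
```

>>> send_rows:
  commands: [0.56,-0.99,0.05,0,0,0.003,0.56,-0.99,0.05,0,0,0.003,0.56,-0.99,0.05,0,0,0.003,0.56,-0.99,0.05,0,0,0.003,0.56,-0.99,0.05,0,0,0.003,0.56,-0.99,0.05,0,0,0.003,0.56,-0.99,0.05,0,0,0.003]

```text
time: 2.28
tcp_pos: [0.4312, -0.173, 0.2105]
eef_rot: [[0.988, 0.156, 0.001], [0.156, -0.988, 0.001], [0.001, -0.001, -1.0]]
wrist_force: [-0.5, 0.1, 0.1]
opening: 1.0
grasp_force: 0.0
```

```bash
python3 go.py 0.447,-0.130,0.15,9 0.447,-0.130,0.12,9 0.447,-0.130,0.046,9
```

```text
t 2.28 p [ 0.4312 -0.173   0.2105] psi 9.0 j [-3.170e+01 -9.400e+00  1.113e+02  1.000e-01  7.810e+01  4.930e+01] open 1.0
[0.112, -0.2, 0.303, 0.0, 0.0, -0.0] rows 1.8 
[0.112, -0.2, 0.453, 0.0, 0.0, -0.0] rows 0.7 
[0.112, -0.2, 0.823, 0.0, 0.0, -0.0] rows 1.8
```

>>> send_rows:
  commands: [0.11,-0.2,0.3,0,0,0,0.11,-0.2,0.3,0,0,0,0.11,-0.2,0.3,0,0,0,0.11,-0.2,0.45,0,0,0,0.11,-0.2,0.57,0,0,0,0.11,-0.2,0.7,0,0,0,0.11,-0.2,0.82,0,0,0,0.11,-0.2,0.82,0,0,0,0.11,-0.2,0.82,0,0,0]

```text
time: 3.03
tcp_pos: [0.445, -0.1342, 0.0463]
eef_rot: [[0.988, 0.151, -0.002], [0.151, -0.988, 0.001], [-0.002, -0.001, -1.0]]
wrist_force: [1.0, -0.2, 0.1]
opening: 1.0
grasp_force: 0.0
```

>>> send_rows:
  commands: [0,0,0,0,0,0,0,0,0,0,0,0,0,0,0,0,0,0,0,0,0,0,0,0,0,0,0,0,0,0,0,0,0,0,0,0]
  gripper: -1

```text
time: 3.53
tcp_pos: [0.4469, -0.1335, 0.048]
eef_rot: [[0.988, 0.152, 0.002], [0.152, -0.988, -0.0], [0.002, 0.001, -1.0]]
wrist_force: [-1.5, 2.4, 6.4]
opening: 0.775
grasp_force: 30.0
```

```bash
python3 go.py 0.447,-0.130,0.12,9 0.4405,-0.328,0.12,9
```

```text
t 3.53 p [ 0.4469 -0.1335  0.048 ] psi 8.75 j [-26.4   2.8 118.8   0.   58.3  54.9] open 0.775
[0.003, -0.017, -0.36, 0.0, 0.0, -0.003] rows 1.7 
[-0.179, 0.956, -0.36, 0.0, 0.0, -0.003] rows 4.8
```

>>> send_rows:
  commands: [0,0,-0.15,0,0,0,0,0,-0.36,0,0,0,0,0,-0.36,0,0,0,-0.18,0.96,-0.36,0,0,0,-0.18,0.96,-0.36,0,0,0,-0.18,0.96,-0.36,0,0,0,-0.18,0.96,-0.36,0,0,0,-0.18,0.96,-0.36,0,0,0,-0.18,0.96,-0.36,0,0,0,-0.18,0.96,-0.36,0,0,0,-0.18,0.96,-0.36,0,0,0]

```text
time: 4.45
tcp_pos: [0.4389, -0.3278, 0.1177]
eef_rot: [[0.988, 0.152, -0.001], [0.152, -0.988, 0.002], [-0.001, -0.002, -1.0]]
wrist_force: [-0.4, 0.7, -3.9]
opening: 0.777
grasp_force: 30.0
```

```bash
python3 go.py 0.4405,-0.328,0.12,9 0.4405,-0.328,0.056,9
```

```text
t 4.45 p [ 0.4389 -0.3278  0.1177] psi 8.72 j [-45.    8.  104.6   0.   67.6  36.3] open 0.777
[0.008, 0.002, -0.012, 0.0, 0.0, -0.003] rows 0.1 
[0.008, 0.002, 0.308, 0.0, 0.0, -0.003] rows 1.5
```

>>> send_rows:
  commands: [0.01,0,0.1,0,0,0,0.01,0,0.2,0,0,0,0.01,0,0.27,0,0,0,0.01,0,0.295,0,0,0,0.01,0,0.31,0,0,0,0.01,0,0.31,0,0,0,0.01,0,0.31,0,0,0]

```text
time: 5.03
tcp_pos: [0.4421, -0.3283, 0.0574]
eef_rot: [[0.988, 0.153, 0.001], [0.153, -0.988, -0.001], [0.001, 0.001, -1.0]]
wrist_force: [0.6, 0.1, -4.1]
opening: 0.774
grasp_force: 30.0
```

```bash
python3 go.py 0.4405,-0.328,0.056,9 0.4405,-0.328,0.21,9 0.48,-0.2,0.21,0
```

```text
t 5.03 p [ 0.4421 -0.3283  0.0574] psi 8.79 j [-44.8  12.9 106.3  -0.   60.8  36.4] open 0.774
[-0.008, -0.003, 0.007, 0.0, 0.0, -0.002] rows 0.1 
[-0.008, -0.003, -0.763, 0.0, 0.0, -0.002] rows 3.7 
[0.285, -0.605, -0.763, 0.0, 0.0, 0.098] rows 3.2
```

>>> send_rows:
  commands: [0,0,0.007,0,0,0,0,0,0.012,0,0,0,0,0,0.015,0,0,0,0,0,0.015,0,0,0]

```text
time: 5.37
tcp_pos: [0.4418, -0.3287, 0.0541]
eef_rot: [[0.988, 0.152, 0.001], [0.152, -0.988, -0.001], [0.001, 0.001, -1.0]]
wrist_force: [-0.1, 0.0, -2.4]
opening: 0.771
grasp_force: 30.0
```

>>> send_rows:
  commands: [0,0,0,0,0,0,0,0,0,0,0,0,0,0,0,0,0,0,0,0,0,0,0,0,0,0,-0.15,0,0,0,0,0,-0.4,0,0,0,0,0,-0.76,0,0,0,0,0,-0.76,0,0,0,0.28,-0.6,-0.76,0,0,0,0.28,-0.6,-0.76,0,0,0,0.28,-0.6,-0.76,0,0,0,0.28,-0.6,-0.76,0,0,0,0.28,-0.6,-0.76,0,0,0]
  gripper: 1

```text
time: 6.45
tcp_pos: [0.4793, -0.1988, 0.2059]
eef_rot: [[0.988, 0.156, 0.001], [0.156, -0.988, 0.0], [0.001, 0.0, -1.0]]
wrist_force: [0.3, -0.5, 0.3]
opening: 1.001
grasp_force: 0.0
```

```bash
python3 go.py 0.583,-0.164,0.205,9 0.583,-0.164,0.122,9
```

```text
t 6.45 p [ 0.4793 -0.1988  0.2059] psi 8.99 j [-31.3  -1.3 104.3   0.   77.   49.8] open 1.001
[0.539, -0.091, 0.005, 0.0, 0.0, -0.0] rows 2.6 
[0.539, -0.091, 0.42, 0.0, 0.0, -0.0] rows 2.0
```

>>> send_rows:
  commands: [0.54,-0.09,0,0,0,0,0.54,-0.09,0,0,0,0,0.54,-0.09,0,0,0,0,0.54,-0.09,0,0,0,0,0.54,-0.09,0.15,0,0,0,0.54,-0.09,0.3,0,0,0,0.54,-0.09,0.41,0,0,0,0.54,-0.09,0.41,0,0,0,0.54,-0.09,0.41,0,0,0]

```text
time: 7.2
tcp_pos: [0.581, -0.1679, 0.1222]
eef_rot: [[0.989, 0.151, -0.004], [0.151, -0.989, 0.001], [-0.003, -0.002, -1.0]]
wrist_force: [-1.1, 0.4, -0.3]
opening: 1.0
grasp_force: 0.0
```

>>> send_rows:
  commands: [0,0,0,0,0,0,0,0,0,0,0,0,0,0,0,0,0,0,0,0,0,0,0,0,0,0,0,0,0,0,0,0,0,0,0,0,0,0,0,0,0,0,0,0,0,0,0,0]
  gripper: -1

```text
time: 7.87
tcp_pos: [0.5828, -0.1668, 0.1238]
eef_rot: [[0.988, 0.152, 0.0], [0.152, -0.988, 0.0], [0.0, -0.0, -1.0]]
wrist_force: [-0.2, 0.8, 1.7]
opening: 0.536
grasp_force: 30.0
```

```bash
python3 go.py 0.583,-0.164,0.195,9 0.532,-0.314,0.195,9
```

```text
t 7.87 p [ 0.5828 -0.1668  0.1238] psi 8.75 j [-23.4  15.1  95.6   0.   69.3  57.8] open 0.536
[0.003, -0.014, -0.356, 0.0, 0.0, -0.003] rows 1.7 
[-0.363, 0.689, -0.356, 0.0, 0.0, -0.003] rows 3.8
```

>>> send_rows:
  commands: [0,0,-0.12,0,0,0,0,0,-0.28,0,0,0,0,0,-0.36,0,0,0,0,0,-0.36,0,0,0,-0.12,0.23,-0.36,0,0,0,-0.24,0.46,-0.36,0,0,0,-0.36,0.69,-0.36,0,0,0,-0.36,0.69,-0.36,0,0,0,-0.36,0.69,-0.36,0,0,0]

```text
time: 8.62
tcp_pos: [0.5292, -0.3195, 0.1933]
eef_rot: [[0.989, 0.147, -0.003], [0.147, -0.989, -0.001], [-0.004, 0.001, -1.0]]
wrist_force: [-0.5, 0.4, -1.4]
opening: 0.536
grasp_force: 30.0
```

```bash
python3 go.py 0.532,-0.314,0.195,9 0.532,-0.314,0.1305,9;python3 - <<'E'
from h import *
p=camera("scene");cv2.imwrite("pics/s2.png",cv2.resize(p["frame"][100:260,340:580,::-1],None,fx=3,fy=3))
E
```

```text
t 8.62 p [ 0.5292 -0.3195  0.1933] psi 8.46 j [-38.3  13.   90.2  -0.2  76.9  43.3] open 0.536
[0.018, -0.025, -0.009, 0.0, 0.0, -0.006] rows 0.2 
[0.018, -0.025, 0.314, 0.0, 0.0, -0.006] rows 1.5
```

View pics/s2.png

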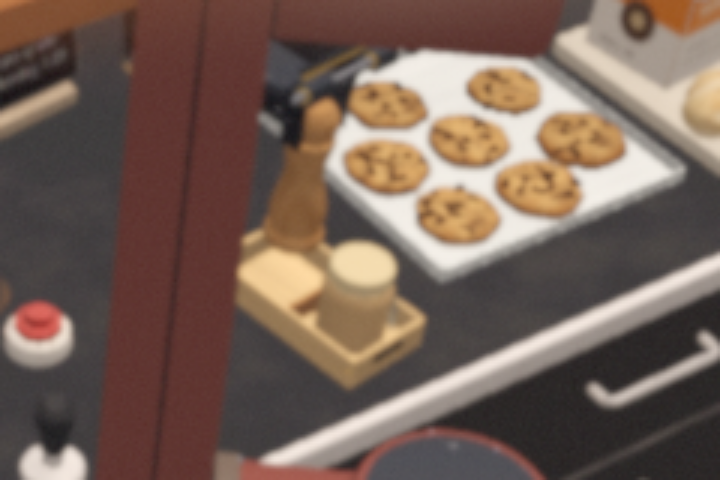

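The mill hangs nearly upright over the far cell in the crop, and the tan jar stands in the near cell.

>>> send_rows:
  commands: [0.01,-0.01,0,0,0,0,0.01,-0.01,0.1,0,0,0,0.01,-0.01,0.2,0,0,0,0.01,-0.01,0.27,0,0,0,0.01,-0.01,0.3,0,0,0,0.01,-0.01,0.31,0,0,0,0.01,-0.01,0.31,0,0,0,0.01,-0.01,0.31,0,0,0]

```text
time: 9.33
tcp_pos: [0.5348, -0.3121, 0.1345]
eef_rot: [[0.988, 0.153, 0.001], [0.153, -0.988, -0.001], [0.001, 0.001, -1.0]]
wrist_force: [-0.9, 0.2, -2.0]
opening: 0.537
grasp_force: 30.0
```

```bash
python3 go.py 0.532,-0.314,0.1305,9
```

```text
t 9.33 p [ 0.5348 -0.3121  0.1345] psi 8.77 j [-37.6  16.   93.2   0.   70.7  43.7] open 0.537
[-0.015, 0.007, 0.02, 0.0, 0.0, -0.003] rows 0.1
```

>>> send_rows:
  commands: [-0.01,0.005,0.01,0,0,0,-0.01,0.005,0.018,0,0,0,-0.01,0.005,0.024,0,0,0,-0.01,0.005,0.024,0,0,0,-0.01,0.005,0.024,0,0,0]

```text
time: 9.75
tcp_pos: [0.5328, -0.3138, 0.1298]
eef_rot: [[0.988, 0.152, 0.001], [0.152, -0.988, -0.001], [0.001, 0.001, -1.0]]
wrist_force: [0.4, 1.3, 2.7]
opening: 0.538
grasp_force: 30.0
```

>>> send_rows:
  commands: [0,0,0,0,0,0,0,0,0,0,0,0,0,0,0,0,0,0,0,0,0,0,0,0,0,0,0,0,0,0,0,0,-0.1,0,0,0,0,0,-0.25,0,0,0,0,0,-0.45,0,0,0,0,0,-0.5,0,0,0,0,0,-0.5,0,0,0]
  gripper: 1

```text
time: 10.58
tcp_pos: [0.5345, -0.3151, 0.2342]
eef_rot: [[0.988, 0.152, 0.007], [0.152, -0.988, -0.006], [0.006, 0.007, -1.0]]
wrist_force: [0.1, -0.7, 0.0]
opening: 0.992
grasp_force: 0.0
```

```bash
python3 go.py 0.47,-0.13,0.21,0 0.429,0.0165,0.16,-8;python3 - <<'E'
from h import *
p=camera("scene");cv2.imwrite("pics/s3.png",cv2.resize(p["frame"][100:260,340:580,::-1],None,fx=3,fy=3))
E
```

```text
t 10.58 p [ 0.5345 -0.3151  0.2342] psi 8.74 j [-37.8  11.2  87.9  -0.   80.4  43.5] open 0.992
[-0.178, -0.964, 0.121, 0.0, 0.0, 0.097] rows 4.7 
[-0.269, -1.719, 0.371, 0.0, 0.0, 0.186] rows 3.8 SPLIT
```

View pics/s3.png

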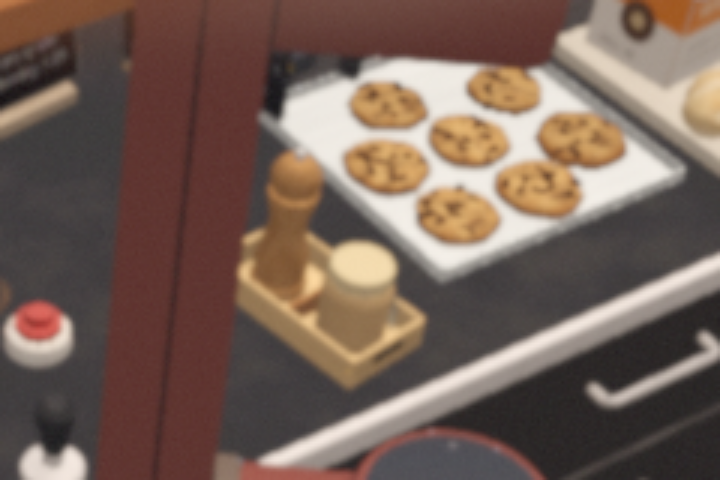

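Both stand in the two-cell caddy: the mill at about (295,230) in the crop, the jar at (357,300). Next is the tamper.

>>> send_rows:
  commands: [-0.18,-0.96,0.12,0,0,0.19,-0.18,-0.96,0.12,0,0,0.19,-0.18,-0.96,0.12,0,0,0.19,-0.18,-0.96,0.12,0,0,0.19,-0.18,-0.96,0.12,0,0,0.19,-0.18,-0.96,0.12,0,0,0.19,-0.18,-0.96,0.12,0,0,0.19]

```text
time: 11.22
tcp_pos: [0.4661, -0.1274, 0.2028]
eef_rot: [[0.99, -0.143, -0.003], [-0.143, -0.99, 0.001], [-0.003, -0.001, -1.0]]
wrist_force: [0.5, -0.7, -0.6]
opening: 1.001
grasp_force: 0.0
```

```bash
python3 go.py 0.429,0.0165,0.15,-7.7 0.429,0.0165,0.051,-7.7
```

```text
t 11.22 p [ 0.4661 -0.1274  0.2028] psi -8.21 j [-24.6  -6.1 109.2  -0.   77.1  73.6] open 1.001
[-0.286, -0.686, 0.264, 0.0, 0.0, -0.006] rows 3.8 
[-0.286, -0.686, 0.759, 0.0, 0.0, -0.006] rows 2.4
```

>>> send_rows:
  commands: [-0.28,-0.68,0.25,0,0,0,-0.28,-0.68,0.25,0,0,0,-0.28,-0.68,0.25,0,0,0,-0.28,-0.68,0.25,0,0,0,-0.28,-0.68,0.25,0,0,0,-0.28,-0.68,0.25,0,0,0,-0.28,-0.68,0.4,0,0,0,-0.28,-0.68,0.55,0,0,0,-0.28,-0.68,0.68,0,0,0,-0.28,-0.68,0.75,0,0,0,-0.28,-0.68,0.75,0,0,0,-0.28,-0.68,0.75,0,0,0]

```text
time: 12.22
tcp_pos: [0.4321, 0.0122, 0.0545]
eef_rot: [[0.989, -0.147, -0.001], [-0.147, -0.989, -0.0], [-0.001, 0.0, -1.0]]
wrist_force: [-0.2, 0.0, 0.9]
opening: 0.999
grasp_force: 0.0
```

```bash
python3 go.py 0.429,0.0165,0.052,-7.7
```

```text
t 12.22 p [0.4321 0.0122 0.0545] psi -8.47 j [ -8.8  -2.5 123.3  -0.   59.3  89.6] open 0.999
[-0.019, -0.019, 0.012, 0.0, 0.0, -0.009] rows 0.1
```

Correct by about 4 mm, settle, and then close.

>>> send_rows:
  commands: [-0.015,-0.02,0.01,0,0,-0.005,-0.015,-0.02,0.01,0,0,-0.005,-0.015,-0.02,0.01,0,0,-0.005]

```text
time: 12.47
tcp_pos: [0.4305, 0.0178, 0.054]
eef_rot: [[0.991, -0.137, 0.002], [-0.137, -0.991, -0.0], [0.002, 0.0, -1.0]]
wrist_force: [0.2, -0.2, 0.7]
opening: 0.999
grasp_force: 0.0
```

>>> send_rows:
  commands: [0,0,0,0,0,0,0,0,0,0,0,0,0,0,0,0,0,0,0,0,0,0,0,0,0,0,0,0,0,0,0,0,0,0,0,0,0,0,0,0,0,0,0,0,0,0,0,0,0,0,0,0,0,0,0,0,0,0,0,0]
  gripper: -1

```text
time: 13.3
tcp_pos: [0.4296, 0.0178, 0.0528]
eef_rot: [[0.991, -0.137, 0.0], [-0.137, -0.991, -0.0], [0.0, 0.0, -1.0]]
wrist_force: [-0.2, -1.8, 0.8]
opening: 0.385
grasp_force: 29.6
```

```bash
python3 go.py 0.429,0.0165,0.19,-7.7 0.417,0.18,0.19,-7.7
```

```text
t 13.3 p [0.4296 0.0178 0.0528] psi -7.9 j [ -8.1  -2.8 123.8  -0.   59.   89.8] open 0.385
[-0.002, 0.007, -0.686, 0.0, 0.0, -0.002] rows 3.3 
[-0.174, -0.795, -0.686, 0.0, 0.0, -0.002] rows 3.9
```

>>> send_rows:
  commands: [0,0,-0.15,0,0,0,0,0,-0.35,0,0,0,0,0,-0.55,0,0,0,0,0,-0.69,0,0,0,0,0,-0.69,0,0,0,-0.06,-0.2,-0.69,0,0,0,-0.12,-0.4,-0.69,0,0,0,-0.18,-0.6,-0.69,0,0,0,-0.24,-0.8,-0.69,0,0,0,-0.24,-0.9,-0.69,0,0,0,-0.24,-0.9,-0.69,0,0,0,-0.24,-0.9,-0.69,0,0,0]

```text
time: 14.3
tcp_pos: [0.4054, 0.2036, 0.189]
eef_rot: [[0.991, -0.135, -0.003], [-0.135, -0.991, -0.001], [-0.003, 0.001, -1.0]]
wrist_force: [-0.5, -0.2, -2.9]
opening: 0.387
grasp_force: 29.9
```

```bash
python3 go.py 0.4031,0.329,0.19,-7.7 0.4031,0.329,0.1,-7.7 0.4031,0.329,0.06,-7.7
```

```text
t 14.3 p [0.4054 0.2036 0.189 ] psi -7.73 j [ 16.7  -9.8 114.   -0.   76.  114.4] open 0.387
[-0.095, -0.62, -0.005, 0.0, 0.0, -0.0] rows 3.0 
[-0.095, -0.62, 0.445, 0.0, 0.0, -0.0] rows 2.2 
[-0.095, -0.62, 0.645, 0.0, 0.0, -0.0] rows 1.0
```

>>> send_rows:
  commands: [-0.03,-0.2,0,0,0,0,-0.06,-0.4,0,0,0,0,-0.095,-0.62,0,0,0,0,-0.095,-0.62,0,0,0,0,-0.095,-0.62,0,0,0,0,-0.095,-0.62,0.15,0,0,0,-0.095,-0.62,0.3,0,0,0,-0.095,-0.62,0.45,0,0,0,-0.095,-0.62,0.55,0,0,0,-0.095,-0.62,0.62,0,0,0,-0.095,-0.62,0.635,0,0,0,-0.095,-0.62,0.635,0,0,0,-0.095,-0.62,0.635,0,0,0]

```text
time: 15.38
tcp_pos: [0.4057, 0.3274, 0.0644]
eef_rot: [[0.99, -0.139, 0.001], [-0.139, -0.99, -0.0], [0.001, -0.0, -1.0]]
wrist_force: [0.3, 0.2, -2.6]
opening: 0.392
grasp_force: 30.0
```

```bash
python3 go.py 0.4031,0.329,0.0585,-7.7
```

```text
t 15.38 p [0.4057 0.3274 0.0644] psi -7.98 j [ 30.2   8.6 110.4  -0.   61.  128.2] open 0.392
[-0.014, -0.006, 0.029, 0.0, 0.0, -0.003] rows 0.2
```

>>> send_rows:
  commands: [-0.012,-0.006,0.01,0,0,0,-0.012,-0.006,0.02,0,0,0,-0.012,-0.006,0.028,0,0,0,-0.012,-0.006,0.03,0,0,0,-0.012,-0.006,0.03,0,0,0]

```text
time: 15.8
tcp_pos: [0.4035, 0.3302, 0.0588]
eef_rot: [[0.991, -0.137, 0.002], [-0.137, -0.991, 0.001], [0.002, -0.001, -1.0]]
wrist_force: [-0.1, -2.2, 2.7]
opening: 0.388
grasp_force: 29.5
```

```bash
python3 go.py 0.4031,0.329,0.0585,-7.7; python3 - <<'E'
from h import *
p=camera("scene");cv2.imwrite("pics/s4.png",cv2.resize(p["frame"][200:340,180:380,::-1],None,fx=3,fy=3));print(arm.read_state()["wrist_force"])
E
```

```text
t 15.8 p [0.4035 0.3302 0.0588] psi -7.89 j [ 30.6   9.  110.6  -0.   60.3 128.5] open 0.388
[-0.001, 0.006, 0.001, 0.0, 0.0, -0.002] rows 0.0 
[ 0.29381499 -1.92815217  4.38022223]
```

View pics/s4.png

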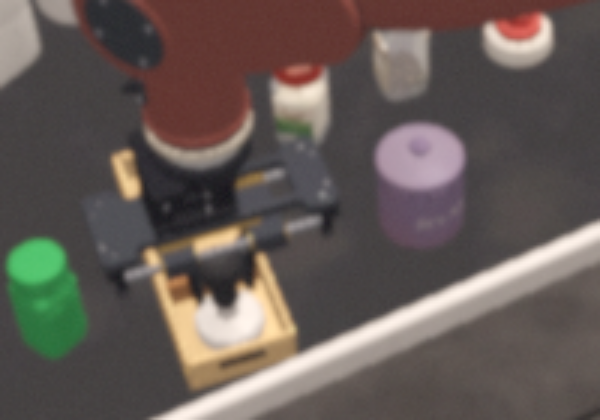

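The tamper's foot sits on the floor of the near cell at about (230,320) in the crop. Release and move to the cinnamon.

>>> send_rows:
  commands: [0,0,0,0,0,0,0,0,0,0,0,0,0,0,0,0,0,0,0,0,0,0,0,0,0,0,0,0,0,0,0,0,-0.12,0,0,0,0,0,-0.3,0,0,0,0,0,-0.5,0,0,0,0,0,-0.65,0,0,0,0,0,-0.65,0,0,0,0.98,0.65,-0.65,0,0,0,0.98,0.65,-0.65,0,0,0,0.98,0.65,-0.65,0,0,0,0.98,0.65,-0.65,0,0,0,0.98,0.65,-0.65,0,0,0,0.98,0.65,-0.65,0,0,0,0.98,0.65,-0.65,0,0,0,0.98,0.65,-0.65,0,0,0]
  gripper: 1

```text
time: 17.35
tcp_pos: [0.5794, 0.1728, 0.1867]
eef_rot: [[0.99, -0.14, -0.002], [-0.14, -0.99, 0.0], [-0.002, 0.0, -1.0]]
wrist_force: [0.6, -0.3, -0.6]
opening: 0.999
grasp_force: 0.0
```

```bash
python3 go.py 0.583,0.170,0.185,-7.7 0.583,0.170,0.065,-7.7
```

```text
t 17.35 p [0.5794 0.1728 0.1867] psi -8.07 j [  9.1  11.5  92.7   0.   75.9 107.2] open 0.999
[0.02, 0.011, 0.008, 0.0, 0.0, -0.004] rows 0.1 
[0.02, 0.011, 0.608, 0.0, 0.0, -0.004] rows 2.9
```

>>> send_rows:
  commands: [0.015,0.01,0.1,0,0,0,0.015,0.01,0.25,0,0,0,0.015,0.01,0.4,0,0,0,0.015,0.01,0.53,0,0,0,0.015,0.01,0.6,0,0,0,0.015,0.01,0.6,0,0,0,0.015,0.01,0.6,0,0,0,0.015,0.01,0.6,0,0,0]

```text
time: 18.02
tcp_pos: [0.5828, 0.1725, 0.0697]
eef_rot: [[0.991, -0.137, 0.003], [-0.137, -0.991, 0.001], [0.003, -0.001, -1.0]]
wrist_force: [1.3, -0.0, 0.7]
opening: 1.0
grasp_force: 0.0
```

>>> send_rows:
  commands: [0,0,0,0,0,0,0,0,0,0,0,0,0,0,0,0,0,0,0,0,0,0,0,0,0,0,0,0,0,0,0,0,0,0,0,0,0,0,0,0,0,0,0,0,0,0,0,0]
  gripper: -1

```text
time: 18.68
tcp_pos: [0.5816, 0.1716, 0.0676]
eef_rot: [[0.99, -0.138, -0.0], [-0.138, -0.99, -0.0], [-0.0, 0.0, -1.0]]
wrist_force: [1.0, 0.2, -0.4]
opening: 0.564
grasp_force: 28.3
```

```bash
python3 go.py 0.583,0.170,0.14,-7.7 0.5607,0.3077,0.14,-7.7
```

```text
t 18.68 p [0.5816 0.1716 0.0676] psi -7.91 j [  9.   19.   97.4  -0.   63.7 106.9] open 0.564
[0.008, 0.007, -0.362, 0.0, 0.0, -0.002] rows 1.7 
[-0.197, -0.659, -0.362, 0.0, 0.0, -0.002] rows 3.3
```

>>> send_rows:
  commands: [0,0,-0.12,0,0,0,0,0,-0.28,0,0,0,0,0,-0.38,0,0,0,0,0,-0.38,0,0,0,-0.05,-0.16,-0.38,0,0,0,-0.1,-0.33,-0.38,0,0,0,-0.15,-0.5,-0.38,0,0,0,-0.195,-0.66,-0.38,0,0,0,-0.195,-0.66,-0.38,0,0,0,-0.195,-0.66,-0.38,0,0,0,-0.195,-0.66,-0.38,0,0,0]

```text
time: 19.6
tcp_pos: [0.5606, 0.3074, 0.1425]
eef_rot: [[0.991, -0.137, -0.002], [-0.137, -0.991, -0.001], [-0.001, 0.001, -1.0]]
wrist_force: [-0.3, -0.3, -1.9]
opening: 0.564
grasp_force: 28.2
```

```bash
python3 go.py 0.5607,0.3077,0.14,-7.7 0.5607,0.3077,0.0735,-7.7
```

```text
t 19.6 p [0.5606 0.3074 0.1425] psi -7.86 j [ 21.7  18.3  89.4  -0.   72.4 119.6] open 0.564
[0.001, -0.002, 0.013, 0.0, 0.0, -0.002] rows 0.1 
[0.001, -0.002, 0.345, 0.0, 0.0, -0.002] rows 1.6
```

>>> send_rows:
  commands: [0,0,0.1,0,0,0,0,0,0.2,0,0,0,0,0,0.28,0,0,0,0,0,0.32,0,0,0,0,0,0.335,0,0,0,0,0,0.345,0,0,0,0,0,0.345,0,0,0,0,0,0.345,0,0,0,0,0,0.345,0,0,0]

```text
time: 20.35
tcp_pos: [0.5621, 0.3081, 0.0761]
eef_rot: [[0.99, -0.138, 0.002], [-0.138, -0.99, 0.001], [0.002, -0.001, -1.0]]
wrist_force: [-0.1, -0.5, -1.1]
opening: 0.568
grasp_force: 28.2
```

```bash
python3 go.py 0.5607,0.3077,0.0735,-7.7
```

```text
t 20.35 p [0.5621 0.3081 0.0761] psi -7.91 j [ 21.7  22.5  91.7  -0.   65.6 119.6] open 0.568
[-0.007, 0.003, 0.013, 0.0, 0.0, -0.002] rows 0.1
```

>>> send_rows:
  commands: [-0.005,0,0.008,0,0,0,-0.005,0,0.013,0,0,0,-0.005,0,0.013,0,0,0,-0.005,0,0.013,0,0,0]

```text
time: 20.68
tcp_pos: [0.5609, 0.3083, 0.0735]
eef_rot: [[0.991, -0.137, 0.002], [-0.137, -0.991, 0.001], [0.002, -0.001, -1.0]]
wrist_force: [-0.9, -0.6, 6.2]
opening: 0.564
grasp_force: 29.3
```

>>> send_rows:
  commands: [0,0,0,0,0,0,0,0,0,0,0,0,0,0,0,0,0,0,0,0,0,0,0,0,0,0,0,0,0,0,0,0,-0.12,0,0,0,0,0,-0.3,0,0,0,0,0,-0.45,0,0,0,0,0,-0.55,0,0,0,0,0,-0.55,0,0,0,0.22,0.9,-0.55,0,0,0,0.22,0.9,-0.55,0,0,0,0.22,0.9,-0.55,0,0,0,0.22,0.9,-0.55,0,0,0,0.22,0.9,-0.55,0,0,0,0.22,0.9,-0.55,0,0,0]
  gripper: 1

```text
time: 22.02
tcp_pos: [0.579, 0.1192, 0.181]
eef_rot: [[0.99, -0.142, -0.001], [-0.142, -0.99, -0.002], [-0.001, 0.002, -1.0]]
wrist_force: [0.7, 0.2, 0.4]
opening: 1.001
grasp_force: 0.0
```

```bash
python3 go.py 0.588,0.0625,0.185,-7.7 0.588,0.0625,0.078,-7.7
```

```text
t 22.02 p [0.579  0.1192 0.181 ] psi -8.17 j [ 4.000e+00  1.000e+01  9.510e+01 -1.000e-01  7.500e+01  1.022e+02] open 1.001
[0.085, 0.274, -0.02, 0.0, 0.0, -0.005] rows 1.4 
[0.085, 0.274, 0.515, 0.0, 0.0, -0.005] rows 2.6
```

>>> send_rows:
  commands: [0.085,0.274,0,0,0,0,0.085,0.274,0,0,0,0,0.085,0.274,0,0,0,0,0.085,0.274,0,0,0,0,0.085,0.274,0.15,0,0,0,0.085,0.274,0.3,0,0,0,0.085,0.274,0.42,0,0,0,0.085,0.274,0.5,0,0,0,0.085,0.274,0.5,0,0,0,0.085,0.274,0.5,0,0,0]

```text
time: 22.85
tcp_pos: [0.5871, 0.0686, 0.081]
eef_rot: [[0.991, -0.136, -0.003], [-0.136, -0.991, 0.001], [-0.003, -0.0, -1.0]]
wrist_force: [1.3, 0.3, -0.3]
opening: 1.002
grasp_force: 0.0
```

>>> send_rows:
  commands: [0,0,0,0,0,0,0,0,0,0,0,0,0,0,0,0,0,0,0,0,0,0,0,0,0,0,0,0,0,0,0,0,0,0,0,0,0,0,0,0,0,0,0,0,0,0,0,0]
  gripper: -1

```text
time: 23.52
tcp_pos: [0.5884, 0.0669, 0.0822]
eef_rot: [[0.99, -0.138, 0.0], [-0.138, -0.99, -0.0], [0.0, 0.0, -1.0]]
wrist_force: [0.1, -0.2, 0.7]
opening: 0.497
grasp_force: 29.9
```

```bash
python3 go.py 0.588,0.0625,0.2,-7.7 0.548,0.22,0.2,-7.7
```

```text
t 23.52 p [0.5884 0.0669 0.0822] psi -7.92 j [-1.1 16.1 99.2 -0.  64.7 96.8] open 0.497
[0.001, 0.022, -0.589, 0.0, 0.0, -0.002] rows 2.8 
[-0.305, -0.731, -0.589, 0.0, 0.0, -0.002] rows 3.9
```

>>> send_rows:
  commands: [0,0,-0.12,0,0,0,0,0,-0.3,0,0,0,0,0,-0.48,0,0,0,0,0,-0.6,0,0,0,0,0,-0.6,0,0,0,-0.1,-0.2,-0.6,0,0,0,-0.2,-0.4,-0.6,0,0,0,-0.3,-0.6,-0.6,0,0,0,-0.4,-0.8,-0.6,0,0,0,-0.5,-0.98,-0.6,0,0,0,-0.6,-0.98,-0.6,0,0,0,-0.6,-0.98,-0.6,0,0,0,-0.6,-0.98,-0.6,0,0,0]

```text
time: 24.6
tcp_pos: [0.4949, 0.2785, 0.2011]
eef_rot: [[0.991, -0.135, -0.001], [-0.135, -0.991, -0.001], [-0.001, 0.001, -1.0]]
wrist_force: [1.2, -0.0, -0.7]
opening: 0.494
grasp_force: 29.9
```

```bash
python3 go.py 0.4844,0.318,0.2,-7.7 0.4844,0.318,0.088,-7.7
```

```text
t 24.6 p [0.4949 0.2785 0.2011] psi -7.73 j [ 21.4   5.9  97.4  -0.   76.8 119.2] open 0.494
[-0.079, -0.188, 0.006, 0.0, 0.0, -0.0] rows 1.0 
[-0.079, -0.188, 0.566, 0.0, 0.0, -0.0] rows 2.7
```

>>> send_rows:
  commands: [-0.08,-0.19,0,0,0,0,-0.08,-0.19,0,0,0,0,-0.08,-0.19,0,0,0,0,-0.08,-0.19,0.1,0,0,0,-0.08,-0.19,0.22,0,0,0,-0.08,-0.19,0.34,0,0,0,-0.08,-0.19,0.45,0,0,0,-0.08,-0.19,0.52,0,0,0,-0.08,-0.19,0.55,0,0,0,-0.08,-0.19,0.555,0,0,0,-0.08,-0.19,0.555,0,0,0,-0.08,-0.19,0.555,0,0,0]

```text
time: 25.6
tcp_pos: [0.487, 0.3174, 0.0924]
eef_rot: [[0.99, -0.138, 0.002], [-0.138, -0.99, 0.001], [0.002, -0.001, -1.0]]
wrist_force: [0.3, 0.7, -0.8]
opening: 0.495
grasp_force: 29.9
```

```bash
python3 go.py 0.4844,0.318,0.0875,-7.7
```

```text
t 25.6 p [0.487  0.3174 0.0924] psi -7.95 j [ 25.3  13.9 100.7  -0.   65.3 123.3] open 0.495
[-0.014, -0.001, 0.025, 0.0, 0.0, -0.003] rows 0.1
```

>>> send_rows:
  commands: [-0.012,0,0.01,0,0,0,-0.012,0,0.018,0,0,0,-0.012,0,0.024,0,0,0,-0.012,0,0.024,0,0,0,-0.012,0,0.024,0,0,0]

```text
time: 26.02
tcp_pos: [0.4845, 0.3182, 0.0882]
eef_rot: [[0.991, -0.137, 0.003], [-0.137, -0.991, 0.001], [0.002, -0.001, -1.0]]
wrist_force: [-0.6, -0.8, 4.9]
opening: 0.495
grasp_force: 29.9
```

>>> send_rows:
  commands: [0,0,0,0,0,0,0,0,0,0,0,0,0,0,0,0,0,0,0,0,0,0,0,0,0,0,0,0,0,0,0,0,-0.12,0,0,0,0,0,-0.3,0,0,0,0,0,-0.5,0,0,0,0,0,-0.7,0,0,0,0,0,-0.7,0,0,0,-0.2,0.98,-0.75,0,0,0,-0.2,0.98,-0.75,0,0,0,-0.2,0.98,-0.75,0,0,0,-0.2,0.98,-0.75,0,0,0,-0.2,0.98,-0.75,0,0,0,-0.2,0.98,-0.75,0,0,0,-0.2,0.98,-0.75,0,0,0]
  gripper: 1

```text
time: 27.43
tcp_pos: [0.4169, 0.128, 0.2366]
eef_rot: [[0.99, -0.141, 0.001], [-0.141, -0.99, 0.0], [0.001, -0.001, -1.0]]
wrist_force: [0.2, 0.5, 0.4]
opening: 1.0
grasp_force: 0.0
```

```bash
cat > chk.py <<'E'
from h import *
p=camera("top");s=camera("scene");W=cloud(p);np.save("W2.npy",W)
a=cv2.resize(p["frame"][190:310,130:520,::-1],(780,240),interpolation=cv2.INTER_CUBIC)
b=cv2.resize(s["frame"][140:340,180:500,::-1],(560,350),interpolation=cv2.INTER_CUBIC)
o=np.zeros((590,780,3),np.uint8);o[:240]=a;o[240:,:560]=b;cv2.imwrite("pics/chk.png",o)
def loc(c,a):
    a=np.radians(a);e=np.array([np.cos(a),np.sin(a)]);d=W[...,:2]-c
    u=d@e;v=d@np.array([-e[1],e[0]]);return u,v
for nm,c,a,cells in(("toast",(.4865,-.321),9,(-.0465,.0465)),("coffee",(.4794,.3187),-7.7,(-.077,.005,.082))):
    u,v=loc(np.array(c),a)
    for x in cells:
        m=(abs(u-x)<.045)&(abs(v)<.05)&(W[...,2]>.06)&(W[...,2]<.18)
        if m.sum()<10: print(nm,x,"none");continue
        zt=np.percentile(W[m][:,2],97);k=m&(W[...,2]>zt-.009)
        cc,r=cv2.minEnclosingCircle(np.c_[u[k],v[k]].astype(np.float32));print(nm,x,np.round(cc,4),round(r,4),"top",round(zt,4))
print(arm.read_state()["tcp_pos"])
for n in("canister_sugar","timer"):
    for d in finder.silhouettes(n,p)[:1]: print(n,round(d["p"],2),top_fit(W,d["region"]))
E
python3 chk.py
```

```text
toast -0.0465 [-0.0443 -0.0008] 0.0313 top 0.1
toast 0.0465 [0.0477 0.005 ] 0.0154 top 0.1722
coffee -0.077 [-0.0755 -0.0037] 0.0163 top 0.1037
coffee 0.005 [ 0.0088 -0.0056] 0.0216 top 0.1188
coffee 0.082 [ 0.0851 -0.0006] 0.0222 top 0.1072
[0.41718094 0.12957461 0.23646019]
timer 0.72 (array([ 0.5804, -0.0574,  0.0174,  0.0465,  0.5806, -0.058 ]), 432)
```

View pics/chk.png

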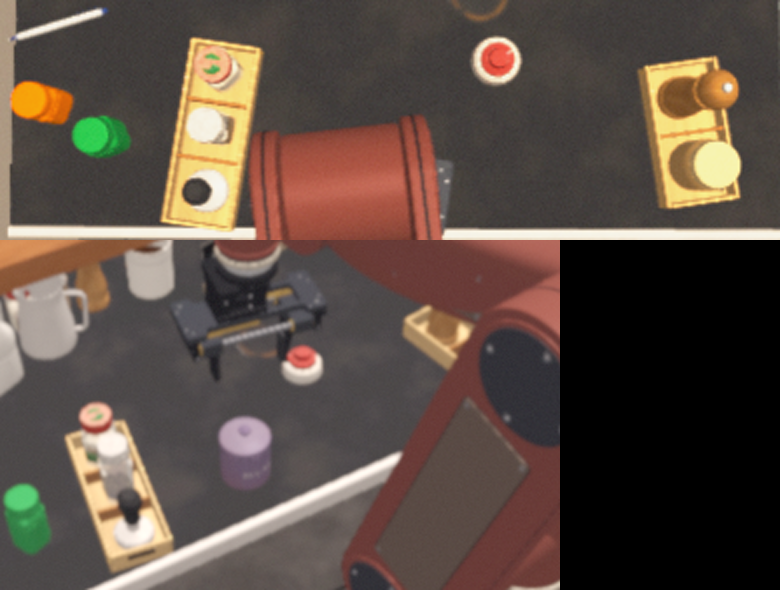

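All five things stand in their cells in both views, with top heights matching the caddy floors. The timer and canister have not moved and the gripper is clear, so I am handing the job in.

```bash
python3 -c "from cell import job;print(job.job_done())"
```

```text
the job is handed in; nothing more can be done
None
```

The job is handed in: both caddies are filled as asked with everything upright in its cell, and the canister and timer were left where they stood; the robot took about 28 s of the 128 s allowed.

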